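# Hang a repaired amplifier module on the sloping test stand

## Task

Hang the repaired amplifier module on the sloping test stand for its soak test: press the large ends of its two keyholes over the stand's two stud heads until the plate lies flat on the face and holds the spring plunger down, then slide it down the slope until it is fully home and the plunger snaps up behind its upper edge, and let go. Where the stud carriage is clamped along the rails is not known beforehand, so feel or look for the studs. Do not force the module against the stand, and leave the other things on the bench where they are.

Things in the scene. Friction and masses are not known exactly. Their poses are not given: they have to be found in the camera images.
- module: Amplifier module, about 0.34 kg: bare aluminium plate 100x90x3 mm, parts on top. Origin: centre of the plate's underside; z out of the parts' side; x along the 100 mm side to the edge that goes UP the slope (x=+50 mm); y across. Two capacitors (17 dia, 24 high, x=-25.5, y=+-9.5), terminal block (12x34x11, x=-41.5). Heads in large ends: origin at face x=d+28; home: d+13.5.
- sink_top (a point): Centre of the top of the module's black finned heatsink, the part to hold (strong): 30 mm along module x, 50 mm along y, 26 mm high above the plate; this point is at module x=18, y=0, z=29 mm. Free beside it: 17 mm of plate toward +x, then air; 20 mm toward -x as far as the capacitors; nothing on either side in y. Axes as the module's.
- keyhole_left (a point): Centre of the large end, 19 mm dia, of the keyhole at module x=-28, y=+31, z=0 mm; it goes right through the 3 mm plate. From it a slot 10 mm wide runs toward module +x (up the slope when hung) and ends at x=-10. Axes as the module's.
- keyhole_right (a point): The same for the other keyhole, at module x=-28, y=-31, z=0 mm.
- lip (a point): Middle of the bottom of the module's lower edge, module x=-50, y=0, z=0 mm. A lip 11 mm high (z=0 to 11) stands along this whole edge, its flat outer face at x=-50. Axes as the module's.
- face: Face of the stand, 30 degrees from horizontal: meet it squarely with the tool tilted 30 degrees. Origin: on the face surface, mid width, midway between the studs if d=0. x up the slope, y across, z straight out. The studs stand at x=d, y=+31 and -31 mm: shank 7 dia, head 15 dia, 5.5 to 8.5 mm off the face. d lies in -12 to +12 mm, differs each time and is not reported: feel or look for it.
- stand: Test stand 172 (x) x 122 (y) x 148 mm high, fixed, low side toward the robot. Origin: under its middle, x to the high rear. Face origin: 20 mm before it, 85 mm up. The face is a steel carriage (37 mm below to 87 mm above the studs) clamped between rails (51 to 61 mm off mid width, 1.3 mm proud), slips above 90 N; rails run from face x=-78 to +122. Clamp knob reaches 13 mm out of the right cheek.
- catch (a joint): Round spring plunger, 8 mm dia, at face x=d+70 mm, y=0: 0 = up, 5 mm off the face; grows as it is pushed in, 0.005 m when level with the face. Its spring pushes back with 2 N (up) to 4 N (level). It is under the plate when the heads are in the large ends; when home it stands up 2 to 3 mm beyond the plate's upper edge.
- capacitor: Bystander: blue electrolytic capacitor, 21 mm diameter, 34 mm high, standing on the bench between stand and module. Origin: centre of its underside.
- tuner_box: Bystander: tinned tuner box 68 x 115 x 36 mm, flat on the bench between and behind stand and module, its long side roughly along world x. Origin: centre of its underside.
- flux_tin: Bystander: round flux tin 52 mm diameter, 19 mm high, at the right edge. Origin: centre of its underside.
- tape: Bystander: roll of black tape 62 mm diameter, 19 mm high, at the right edge. Origin: centre of its underside.

How it is judged:
By the outcome, as a careful person would: the job done as asked, in the order asked, and still so for the second after the job is handed in, with the robot touching nothing.
It also fails if it takes over 45 s, if anything falls off the work surface, if the arm or the gripper's body presses on something with over 40 N, if the wrist force passes 120 N, or if a joint passes its speed limit or range.

## Robot

A 7-joint arm with a two-finger parallel gripper is mounted at the origin on a cart in front of the work surface, level with it; the furniture and walls round the work are solid. World frame = base frame: x ahead of the robot, y to its left, z up, the work surface at z = 0. Lengths are in m, angles in rad, forces in N, time in s.
With the tool pointing down it reaches from about 0.35 to 0.9 m from the base axis. Payload 19.9 kg.
Tool frame: the origin (TCP) lies at the centre of the arm's flange, where the gripper is bolted on; the fingertips stand 173 mm ahead of it and the grasp point (between the pads) lies 155 mm ahead of it (tip_reach is the distance from the TCP to the fingertips, in m); z points along the fingers, y is the line along which they close (so a half turn about z gives the same grasp; the last joint's range is limited). The gripper opens to 85 mm and grips with 20 to 120 N. Pads are 22 mm wide; open, the fingers measure 114 mm over their backs; the gripper's body (76 mm by 85 mm) begins 54 mm behind the grasp point. The pads swing forward as they close: fully open they stand 13 mm farther back than shut.
Start: joints at [1.294, 0.417, -0.01, 1.614, 0.005, 1.111, -0.053], TCP at [0.145, -0.608, 0.405] pointing down, gripper open.
Joint ranges: [-2.81, 2.81], [-0.39, 2.02], [-1.27, 1.25], [0.06, 2.57], [-1.19, 4.33], [0.19, 2], [-2.82, 2.82]. Speed limits (rad/s): [1.89, 1.89, 2.39, 2.39, 3.01, 3.01, 3.01].

## Interface

Orientations are given as a unit quaternion [x, y, z, w].
In Python, from rig import * gives the robot as it stands.
- The arm moves only by the tool arm_command, never from a script. Its argument "plan" is a list of rows, each an object with "travel": the shift along the tool's x, y, z as a fraction of full scale, a list of three; "dr": the turn, a rotation vector about the tool's x, y, z as a fraction of full scale, a list of three. In form: [{"travel": [x, y, z], "dr": [ax, ay, az]}, ...]. A call has 1 to 10 rows; each row is the pose to reach, as a shift and turn from the pose commanded when the call began, along the tool's axes at that moment; what a row does not reach only later rows make up. Full scale, the value 1, is 10 cm for a shift and 90 degrees for a turn. A row lasts 1/12 s, in which the tool goes at most 41.7 mm and 7.16 degrees, less where a joint would pass 70% of its speed; a pose out of reach is approached as far as the arm can. A call with a number of a shift or a turn outside -1 to 1 is refused whole. A call with a gripper value outside its range is refused whole. "fingers" is the finger opening in mm, from 0 to 85.4, set as the call begins (left out, the last holds). The fingers move at their own pace and stop on an object; "force" is the grip in N (left out, the last holds). Time passes only in rows, so rows that repeat a pose let the fingers close. It gives the time, the measured TCP pose, the force, the opening and the grip force at its end, in the units of the state.
- get_state(): the state, without advancing time (a new reading comes with each control period).
- camera(name): name is "scene" or "side" or "wrist"; returns the picture (420x560x3 uint8, blue, green, red); there is no depth.
- camera_info(name): a dict with "K" (3x3 intrinsics, pixels), "pose" (4x4, takes a point from camera to world coordinates). Camera axes: x right, y up, looking along -z (the intrinsics and any distortion apply to the point x, -y, -z); pixel columns grow to the right and rows downward; lengths in m; the calibration is good to about 2 mm. A picture is of the moment at which its call begins: read the wrist's pose just before it. camera_info takes no time and is no camera call; for the wrist camera it gives the pose at the moment of the call.
- sign_off(): hands the job in; it is judged then, once.
The state is a dict: "time_s": time; "joint_pos": joint angles; "qd": joint speeds; "effort": joint torques, N m; "tcp_pos": TCP position; "eef_rot": TCP orientation; "contact_force": force on the tool from outside, world axes, zero at the start; "wrist_torque": the same for the moment, N m; "grip_width": finger opening in m; "gripper_force": force on a finger pad.
Only numpy, scipy, OpenCV 4.12 (cv2) and the standard library are available. Lean on these libraries where they do the work, as an engineer would, in place of code of your own. Each camera call takes 0.05 s, during which the arm holds its last target. There are 200 camera calls.

## Working session

There is one attempt and no reset: what is moved stays moved. The work goes in short steps, Python scripts to look and compute and a tool call to move; the robot and the scene stay as the last step left them, time stands still between calls to the robot, and variables do not carry over. Pictures are saved under pics/ and viewed, at most 10 in all, crops included, and the job is handed in when it is done.

Besides the shell and the picture viewer there is one more tool, called after "Call:" as name([rows], argument=value, ...), one row to a line, values as JSON. arm_command: Moves the arm, as the interface text tells. Shift numbers are shares of 10 cm and turn numbers shares of 90 degrees, none past 1 either way. Its arguments: {"type":"object","properties":{"plan":{"type":"array"},"fingers":{"type":"number"},"force":{"type":"number"}},"required":["plan"]}

```bash
ls; mkdir -p pics; python3 - <<'E'
from rig import *
import cv2
s=get_state();print(s)
for n in ["scene","side","wrist"]:
    im=camera(n);cv2.imwrite(f"pics/{n}0.png",im);i=camera_info(n);print(n,i)
E
```

```text
pics
{'time_s': 0.0, 'joint_pos': array([ 1.294498  ,  0.41795564, -0.01031417,  1.61421634,  0.00469094,
        1.11069169, -0.0530039 ]), 'qd': array([ 1.54287595e-05,  5.22212513e-04, -9.11928818e-04, -1.28652277e-03,
       -2.30127453e-03,  1.04844602e-03, -7.04300748e-04]), 'effort': array([-1.34962294e-03, -8.64451218e+01,  6.78505562e-01, -4.34885609e+01,
        1.90433784e-02,  7.54085690e-03, -5.48639252e-05]), 'tcp_pos': array([ 0.14538018, -0.60770093,  0.4040538 ]), 'eef_rot': array([ 9.93115810e-01,  1.17134964e-01, -1.12687499e-04, -6.13237713e-04]), 'contact_force': array([ 0.6967428 , -0.24517878,  0.31047137]), 'wrist_torque': array([ 0.01773445,  0.00316692, -0.01995787]), 'gripper_force': 0.0, 'grip_width': 0.08542390728526734}
scene {'K': array([[386.07629754,   0.        , 287.12688133],
       [  0.        , 386.07629754, 209.58021926],
       [  0.        ,   0.        ,   1.        ]]), 'pose': array([[-0.53777789,  0.5844732 , -0.6076068 ,  0.0782383 ],
       [-0.84305562, -0.37897719,  0.3816196 ,  0.27340223],
       [-0.00722269,  0.71747291,  0.696548
[... 221 characters left out ...]
       ,   1.        ]]), 'pose': array([[-0.99795324,  0.04265616, -0.04764226,  0.55770908],
       [-0.0605507 , -0.39071882,  0.91851642,  1.08060771],
       [ 0.02056565,  0.91952121,  0.39250198,  0.58694577],
       [ 0.        ,  0.        ,  0.        ,  1.        ]])}
wrist {'K': array([[295.86448817,   0.        , 274.89565032],
       [  0.        , 295.86448817, 203.87780228],
       [  0.        ,   0.        ,   1.        ]]), 'pose': array([[ 0.23275206,  0.92749951,  0.29252546,  0.21999983],
       [-0.97253483,  0.22246019,  0.06846504, -0.59079761],
       [-0.00157398, -0.30042657,  0.95380365,  0.37297954],
       [ 0.        ,  0.        ,  0.        ,  1.        ]])}
```

View pics/scene0.png

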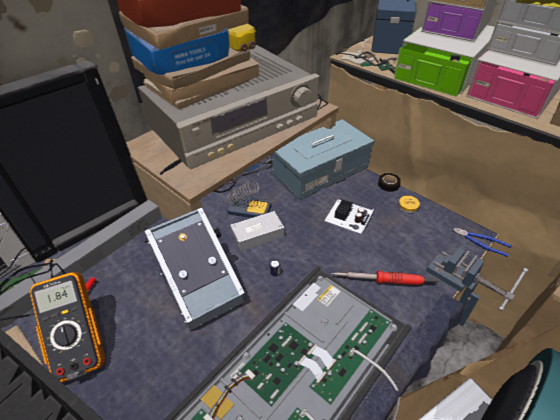

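View pics/side0.png

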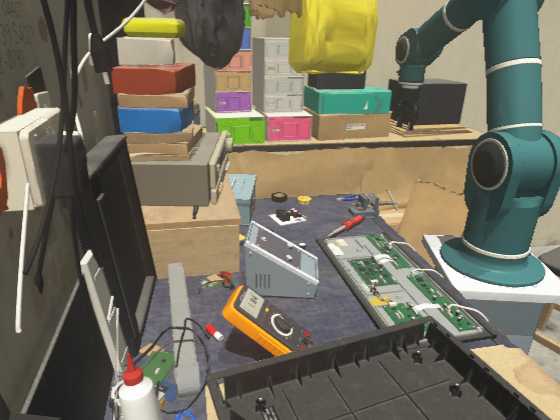

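```bash
cat > h.py <<'E'
import numpy as np, cv2
from scipy.spatial.transform import Rotation as R
def ray(info,u,v):
    K=info["K"];P=np.array(info["pose"])
    d=np.array([(u-K[0,2])/K[0,0],-(v-K[1,2])/K[1,1],-1.])
    return P[:3,3],P[:3,:3]@d
def onz(info,u,v,z):
    o,d=ray(info,u,v);return o+d*(z-o[2])/d[2]
def proj(info,p):
    P=np.array(info["pose"]);c=(np.atleast_2d(p)-P[:3,3])@P[:3,:3]
    K=info["K"];return np.c_[K[0,2]+K[0,0]*c[:,0]/-c[:,2],K[1,2]+K[1,1]*c[:,1]/c[:,2]]
E
python3 - <<'E'
from rig import *
from h import *
im=cv2.imread("pics/scene0.png");i=camera_info("scene")
a=cv2.resize(im[200:330,135:255],None,fx=4,fy=4,interpolation=cv2.INTER_CUBIC)
b=cv2.resize(im[190:240,315:385],None,fx=4.5,fy=4.5,interpolation=cv2.INTER_CUBIC)
c=np.zeros((520,800,3),np.uint8);c[:,:480]=a;c[:225,480:795]=b
cv2.imwrite("pics/crop1.png",c)
for u,v,z in [(183,274,.093),(211,260,.093),(183,237,.13),(349,214,.003),(275,270,.03)]: print(u,v,onz(i,u,v,z))
E
```

```text
183 274 [0.57175674 0.20484433 0.093     ]
211 260 [0.57385788 0.14439332 0.093     ]
183 237 [0.62806778 0.17495678 0.13      ]
349 214 [ 0.59116148 -0.23718876  0.003     ]
275 270 [0.5241469  0.02592457 0.03      ]
```

View pics/crop1.png

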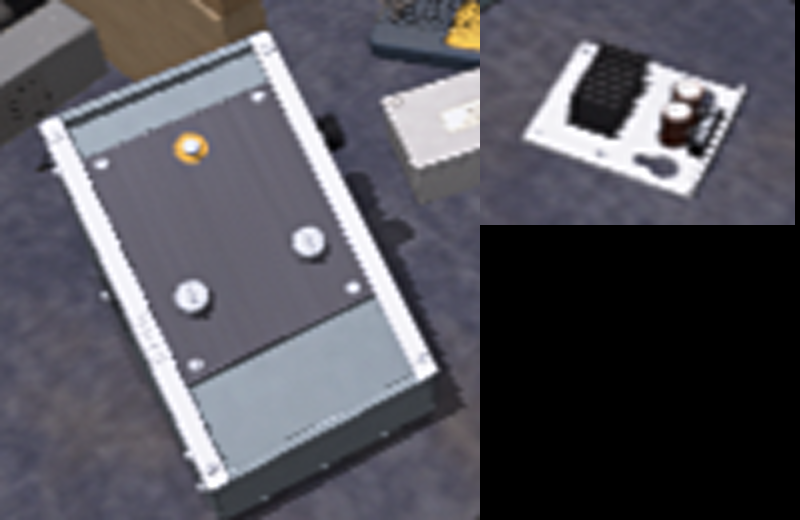

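```bash
cat >> h.py <<'E'
def face_T(x,y,yaw):
    Rz=R.from_euler('z',yaw).as_matrix()
    Rf=Rz@R.from_euler('y',-30,degrees=True).as_matrix()
    return Rf, np.array([x,y,0])+Rz@np.array([-.02,0,.085])
E
python3 - <<'E'
from rig import *
from h import *
from scipy.optimize import least_squares
i=camera_info("scene")
F=[(-78,61,1.3,0,205,487),(-78,51,1.3,0,227,478),(-78,-61,1.3,0,437,370),(-78,-51,1.3,0,418,380),(122,61,1.3,0,40,125),(122,51,1.3,0,62,115),(122,-61,1.3,0,272,35),(122,-51,1.3,0,250,43),
(0,31,8.5,1,192,294),(0,-31,8.5,1,309,240),(70,0,5,1,191,146),(-37,51,0,1,195,385),(-37,-51,0,1,372,295)]
F=np.array(F,float);uv=np.c_[135+F[:,4]/4-.4,200+F[:,5]/4-.4]
def pts(p):
    Rf,t=face_T(*p[:3]);q=F[:,:3].copy()/1e3;q[:,0]+=F[:,3]*p[3];return q@Rf.T+t
r=least_squares(lambda p:(proj(i,pts(p))-uv).ravel(),[.6,.17,0,0],loss='soft_l1')
print("stand",r.x);print(np.round(proj(i,pts(r.x))-uv,1))
M=np.array([(50,-45,3,583,42),(50,45,3,525,138),(-50,45,3,692,195),(18,-0,29,620,72)],float)
uvm=np.c_[315+(M[:,3]-480)/4.5-.4,190+M[:,4]/4.5-.4]
def mp(p): return M[:,:3]/1e3@R.from_euler('z',p[2]).as_matrix().T+np.array([p[0],p[1],0])
r=least_squares(lambda p:(proj(i,mp(p))-uvm).ravel(),[.59,-.24,.5],loss='soft_l1')
print("module",r.x);print(np.round(proj(i,mp(r.x))-uvm,1))
E
```

```text
stand [ 0.58680878  0.17438694 -0.00639833  0.00891219]
[[ 0.7  1. ]
 [ 0.2  0.7]
 [ 0.1  0.7]
 [ 0.4  0.5]
 [-0.2 -1.3]
 [-0.7 -0.8]
 [-0.9 -1.7]
 [ 0.1 -2. ]
 [-0.1  0.3]
 [ 0.1  0.3]
 [ 0.3 -0.3]
 [-2.7  0.1]
 [ 0.9 -0.5]]
module [ 0.58715231 -0.23553818  0.52945916]
[[ 0.4 -0.2]
 [ 0.1 -0.2]
 [ 0.5  0.3]
 [-1.8  0.1]]
```

Call:
arm_command([
  {"travel": [0.9,-0.44,0],"dr": [0,0,0]},
  {"travel": [0.9,-0.44,0],"dr": [0,0,0]},
  {"travel": [0.9,-0.44,0],"dr": [0,0,0]},
], fingers=85)

```text
time_s: 0.4
tcp_pos: [0.2267, -0.541, 0.4044]
eef_rot: [0.993, 0.119, 0.001, -0.001]
contact_force: [1.0, -0.5, -0.3]
grip_width: 0.0848
gripper_force: 0.0
```

Call:
arm_command([
  {"travel": [0.9,-0.44,0],"dr": [0,0,0]},
  {"travel": [0.9,-0.44,0],"dr": [0,0,0]},
  {"travel": [0.9,-0.44,0],"dr": [0,0,0]},
])

```text
time_s: 0.65
tcp_pos: [0.3041, -0.4767, 0.4047]
eef_rot: [0.993, 0.12, 0.001, -0.001]
contact_force: [0.5, -0.6, 0.6]
grip_width: 0.0849
gripper_force: 0.0
```

Call:
arm_command([
  {"travel": [0.9,-0.44,0],"dr": [0,0,0]},
  {"travel": [0.9,-0.44,0],"dr": [0,0,0]},
  {"travel": [0.9,-0.44,0],"dr": [0,0,0]},
])

```text
time_s: 0.9
tcp_pos: [0.3812, -0.4127, 0.4047]
eef_rot: [0.993, 0.12, 0.001, -0.001]
contact_force: [0.9, 0.6, 0.3]
grip_width: 0.0851
gripper_force: 0.0
```

Call:
arm_command([
  {"travel": [0.9,-0.44,0],"dr": [0,0,0]},
  {"travel": [0.9,-0.44,0],"dr": [0,0,0]},
  {"travel": [0.9,-0.44,0],"dr": [0,0,0]},
])

```text
time_s: 1.15
tcp_pos: [0.4583, -0.3487, 0.4046]
eef_rot: [0.993, 0.12, 0.001, -0.001]
contact_force: [1.1, 1.0, 0.4]
grip_width: 0.0853
gripper_force: 0.0
```

Call:
arm_command([
  {"travel": [0.9,-0.44,0],"dr": [0,0,0]},
  {"travel": [0.9,-0.44,0],"dr": [0,0,0]},
  {"travel": [0.9,-0.44,0],"dr": [0,0,0]},
])

```text
time_s: 1.4
tcp_pos: [0.5353, -0.2847, 0.4045]
eef_rot: [0.993, 0.119, 0.001, -0.001]
contact_force: [0.6, 0.7, -0.4]
grip_width: 0.0848
gripper_force: 0.0
```

Call:
arm_command([
  {"travel": [0.83,-0.44,0],"dr": [0,0,-0.187]},
  {"travel": [0.83,-0.44,0],"dr": [0,0,-0.187]},
  {"travel": [0.83,-0.44,0],"dr": [0,0,-0.187]},
  {"travel": [0.83,-0.44,0],"dr": [0,0,-0.187]},
  {"travel": [0.83,-0.44,0],"dr": [0,0,-0.187]},
])

```text
time_s: 1.82
tcp_pos: [0.6027, -0.2266, 0.4041]
eef_rot: [0.965, 0.262, -0.0, -0.0]
contact_force: [-1.1, -0.5, 0.1]
grip_width: 0.0852
gripper_force: 0.0
```

```bash
python3 - <<'E'
from rig import *
import cv2,pickle
i=camera_info("wrist");im=camera("wrist");cv2.imwrite("pics/w1.png",im);pickle.dump(i,open("w1.pkl","wb"))
E
```

```text
(no output)
```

View pics/w1.png

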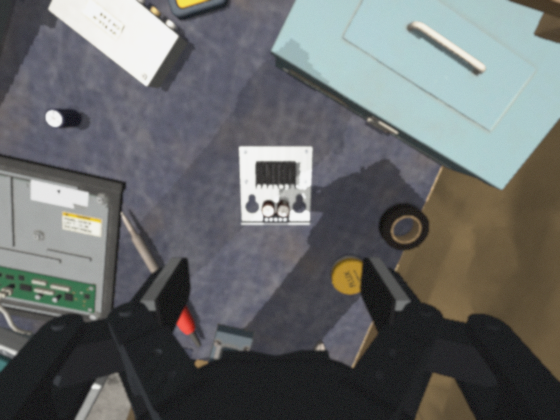

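```bash
python3 - <<'E'
from h import *
import pickle
from scipy.optimize import least_squares
i=pickle.load(open("w1.pkl","rb"))
im=cv2.imread("pics/w1.png")
c=im[135:235,225:325];g=cv2.cvtColor(c,cv2.COLOR_BGR2GRAY)
m=(cv2.GaussianBlur(g,(3,3),0)>150).astype(np.uint8)
r=cv2.minAreaRect(cv2.findNonZero(m));print(r,cv2.boxPoints(r)+[225,135])
M=np.array([(50,45,3,239,147),(50,-45,3,312,147),(-50,45,0,241,224),(-50,-45,0,310.5,223.5)],float)
def mp(p): return M[:,:3]/1e3@R.from_euler('z',p[2]).as_matrix().T+np.array([p[0],p[1],0])
r=least_squares(lambda p:(proj(i,mp(p))-M[:,3:]).ravel(),[.59,-.24,.5],loss='soft_l1')
print("module",r.x,np.degrees(r.x[2]));print(np.round(proj(i,mp(r.x))-M[:,3:],1))
print(proj(i,[*(r.x[:2]+.018*np.array([np.cos(r.x[2]),np.sin(r.x[2])])),.029]))
cv2.imwrite("pics/c2.png",cv2.resize(c,None,fx=6,fy=6,interpolation=cv2.INTER_CUBIC))
E
```

```text
((50.0, 50.5), (79.0, 74.0), 90.0) [[238. 146.]
 [312. 146.]
 [312. 225.]
 [238. 225.]]
module [ 0.58801524 -0.23642901  0.53250939] 30.510540492154945
[[ 0.1  0.9]
 [-0.1  0.7]
 [ 1.3 -1.4]
 [-1.4 -1.1]]
[[275.58054295 177.72124641]]
```

View pics/c2.png

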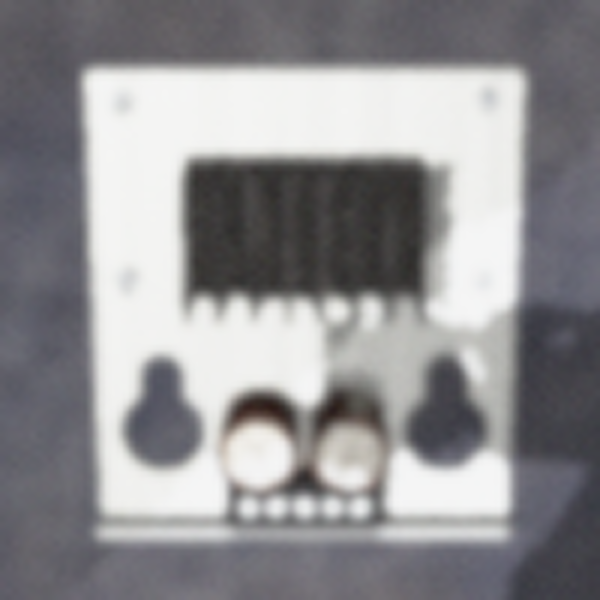

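```bash
python3 - <<'E'
from h import *
import pickle
from scipy.optimize import least_squares
i=pickle.load(open("w1.pkl","rb"))
M=np.array([(50,45,3,85,70),(50,-45,3,524,70),(-50,45,11,96,540),(-50,-45,11,511,540),(-28,31,3,163,427),(-28,-31,3,446,427)],float)
uv=M[:,3:]/6+[225,135]-.4
def mp(p): return M[:,:3]/1e3@R.from_euler('z',p[2]).as_matrix().T+np.array([p[0],p[1],0])
r=least_squares(lambda p:(proj(i,mp(p))-uv).ravel(),[.59,-.24,.5],loss='soft_l1')
print("module",r.x,np.degrees(r.x[2]));print(np.round(proj(i,mp(r.x))-uv,1))
print(r.x[:2]+.018*np.array([np.cos(r.x[2]),np.sin(r.x[2])]))
E
```

```text
module [ 0.58951478 -0.23510105  0.52885103] 30.300932162428047
[[ 0.1 -0.1]
 [-0.1 -0. ]
 [ 0.3 -0.5]
 [-0.2 -0.4]
 [-0.1  0.5]
 [-0.1  0.5]]
[ 0.60505576 -0.2260193 ]
```

Call:
arm_command([
  {"travel": [0.024,0,1],"dr": [0,0,0]},
  {"travel": [0.024,0,1],"dr": [0,0,0]},
  {"travel": [0.024,0,1],"dr": [0,0,0]},
])

```text
time_s: 2.12
tcp_pos: [0.6023, -0.2269, 0.2999]
eef_rot: [0.966, 0.26, -0.002, -0.001]
contact_force: [0.3, 0.2, -0.1]
grip_width: 0.085
gripper_force: 0.0
```

Call:
arm_command([
  {"travel": [0,0,0.8],"dr": [0,0,0]},
  {"travel": [0,0,0.8],"dr": [0,0,0]},
  {"travel": [0,0,0.8],"dr": [0,0,0]},
])

```text
time_s: 2.37
tcp_pos: [0.6014, -0.2265, 0.2179]
eef_rot: [0.966, 0.26, -0.004, -0.003]
contact_force: [-1.3, 0.8, -0.1]
grip_width: 0.0852
gripper_force: 0.0
```

Call:
arm_command([
  {"travel": [0,0,0.2],"dr": [0,0,0]},
  {"travel": [0,0,0.46],"dr": [0,0,0]},
  {"travel": [0,0,0.46],"dr": [0,0,0]},
  {"travel": [0,0,0.46],"dr": [0,0,0]},
])

```text
time_s: 2.7
tcp_pos: [0.6043, -0.2265, 0.1798]
eef_rot: [0.965, 0.261, -0.0, -0.0]
contact_force: [-0.2, 0.6, 0.2]
grip_width: 0.0852
gripper_force: 0.0
```

Call:
arm_command([
  {"travel": [0,0,0],"dr": [0,0,0]},
  {"travel": [0,0,0],"dr": [0,0,0]},
  {"travel": [0,0,0],"dr": [0,0,0]},
  {"travel": [0,0,0],"dr": [0,0,0]},
  {"travel": [0,0,0],"dr": [0,0,0]},
  {"travel": [0,0,0],"dr": [0,0,0]},
  {"travel": [0,0,0],"dr": [0,0,0]},
  {"travel": [0,0,0],"dr": [0,0,0]},
], fingers=40, force=60)

```text
time_s: 3.37
tcp_pos: [0.6049, -0.2261, 0.1806]
eef_rot: [0.965, 0.261, 0.001, 0.001]
contact_force: [-4.1, 1.0, 14.2]
grip_width: 0.0484
gripper_force: 61.4
```

Call:
arm_command([
  {"travel": [0,0,-0.3],"dr": [0,0,0]},
  {"travel": [0,0,-1],"dr": [0,0,0]},
  {"travel": [0,0,-1],"dr": [0,0,0]},
  {"travel": [0,0,-1],"dr": [0,0,0]},
])

```text
time_s: 3.7
tcp_pos: [0.6059, -0.2262, 0.2856]
eef_rot: [0.965, 0.261, 0.004, 0.002]
contact_force: [0.7, -0.0, -3.1]
grip_width: 0.0484
gripper_force: 65.3
```

Call:
arm_command([
  {"travel": [0,0,-0.7],"dr": [0,0,0.342]},
  {"travel": [0,0,-0.7],"dr": [0,0,0.342]},
  {"travel": [0,0,-0.7],"dr": [0,0,0.342]},
  {"travel": [0,0,-0.7],"dr": [0,0,0.342]},
  {"travel": [0,0,-0.7],"dr": [0,0,0.342]},
  {"travel": [0,0,-0.7],"dr": [0,0,0.342]},
  {"travel": [0,0,-0.7],"dr": [0,0,0.342]},
])

```text
time_s: 4.28
tcp_pos: [0.6043, -0.2257, 0.3486]
eef_rot: [1.0, -0.003, -0.0, -0.0]
contact_force: [-0.4, 0.2, -4.5]
grip_width: 0.0482
gripper_force: 65.2
```

```bash
cat >> h.py <<'E'
ST=(.5868,.1744,-.0064)
def tool_at(x,y,z,st=None,tilt=30):
    "tool pose (Rmat,pos) with TCP at face coords x,y,z"
    Rf,t=face_T(*(st or ST))
    return Rf@np.diag([1.,-1,-1]), Rf@np.array([x,y,z])+t
def delta(s,Rt,pt):
    R0=R.from_quat(s["eef_rot"])
    return R0.inv().apply(pt-s["tcp_pos"])/.1, (R0.inv()*R.from_matrix(Rt)).as_rotvec()/(np.pi/2)
E
python3 - <<'E'
from rig import *
from h import *
s=get_state();print(s["tcp_pos"],s["eef_rot"],s["contact_force"],s["grip_width"])
i=camera_info("wrist");P=np.array(i["pose"])
T=np.eye(4);T[:3,:3]=R.from_quat(s["eef_rot"]).as_matrix();T[:3,3]=s["tcp_pos"]
C=np.linalg.inv(T)@P;np.save("C.npy",C)
for x,z in [(-.05,.28),(-.03,.3),(-.08,.3)]:
    Rt,pt=tool_at(x,0,z);W=np.eye(4);W[:3,:3]=Rt;W[:3,3]=pt
    Rf,t=face_T(*ST)
    pts=np.array([(.009,.031,.0085),(.009,-.031,.0085),(.079,0,.005),(.122,.061,.001),(-.078,.061,.001)])@Rf.T+t
    print(x,z,pt,delta(s,Rt,pt)); print(np.round(proj(dict(K=i["K"],pose=W@C),pts)))
    Rm=Rt@np.diag([1,-1,-1]);mo=pt-Rm@np.array([.018,0,.1806])
    mp=np.array([(.05,.045,.003),(.05,-.045,.003)])@Rm.T+mo;print(np.round(proj(dict(K=i["K"],pose=W@C),mp)))
E
```

```text
[ 0.60432636 -0.22568015  0.34864034] [ 9.99994686e-01 -3.25697659e-03 -1.39187070e-04 -1.91334468e-05] [-0.42886069  0.16108664 -4.48163383] 0.04824740262134642
-0.05 0.28 [0.38350289 0.17570112 0.30248711] (array([-2.23420483, -3.99932603,  0.46230394]), array([-4.25405215e-06,  3.33510628e-01, -7.71173069e-05]))
[[235. 134.]
 [313. 134.]
 [274.  36.]
 [187. -32.]
 [207. 232.]]
[[186. 201.]
 [360. 201.]]
-0.03 0.3 [0.39082325 0.17565427 0.32980762] (array([-2.16107584, -3.99934458,  0.18907849]), array([-4.25405215e-06,  3.33510628e-01, -7.71173069e-05]))
[[239. 156.]
 [309. 156.]
 [274.  69.]
 [196.  10.]
 [212. 243.]]
[[186. 201.]
 [360. 201.]]
-0.08 0.3 [0.34752287 0.17593139 0.30480762] (array([-2.59401889, -3.99928589,  0.43919907]), array([-4.25405215e-06,  3.33510628e-01, -7.71173069e-05]))
[[236.  95.]
 [311.  95.]
 [274.  -2.]
 [191. -68.]
 [209. 194.]]
[[186. 201.]
 [360. 201.]]
```

Call:
arm_command([
  {"travel": [-0.54,-1,0],"dr": [0,0,0]},
  {"travel": [-0.54,-1,0],"dr": [0,0,0]},
  {"travel": [-0.54,-1,0],"dr": [0,0,0]},
])

```text
time_s: 4.53
tcp_pos: [0.5498, -0.1229, 0.3483]
eef_rot: [1.0, -0.003, -0.0, -0.0]
contact_force: [0.7, 1.6, -3.3]
grip_width: 0.0482
gripper_force: 65.3
```

Call:
arm_command([
  {"travel": [-0.54,-1,0],"dr": [0,0,0]},
  {"travel": [-0.54,-1,0],"dr": [0,0,0]},
  {"travel": [-0.54,-1,0],"dr": [0,0,0]},
])

```text
time_s: 4.78
tcp_pos: [0.4964, -0.0222, 0.3487]
eef_rot: [1.0, -0.002, -0.0, -0.0]
contact_force: [2.2, 1.4, -3.3]
grip_width: 0.0484
gripper_force: 65.3
```

Call:
arm_command([
  {"travel": [-0.54,-1,0],"dr": [0,0,0]},
  {"travel": [-0.54,-1,0],"dr": [0,0,0]},
  {"travel": [-0.54,-1,0],"dr": [0,0,0]},
])

```text
time_s: 5.03
tcp_pos: [0.4432, 0.078, 0.3488]
eef_rot: [1.0, -0.002, 0.0, -0.0]
contact_force: [1.2, 1.5, -3.8]
grip_width: 0.0481
gripper_force: 65.3
```

Call:
arm_command([
  {"travel": [-0.54,-1,0.19],"dr": [0,0.3335,0]},
  {"travel": [-0.54,-1,0.19],"dr": [0,0.3335,0]},
  {"travel": [-0.54,-1,0.19],"dr": [0,0.3335,0]},
  {"travel": [-0.54,-1,0.19],"dr": [0,0.3335,0]},
  {"travel": [-0.54,-1,0.19],"dr": [0,0.3335,0]},
  {"travel": [-0.54,-1,0.19],"dr": [0,0.3335,0]},
  {"travel": [-0.54,-1,0.19],"dr": [0,0.3335,0]},
  {"travel": [-0.54,-1,0.19],"dr": [0,0.3335,0]},
])

```text
time_s: 5.7
tcp_pos: [0.3915, 0.1762, 0.3297]
eef_rot: [0.966, -0.003, 0.26, 0.001]
contact_force: [0.0, 0.4, -3.2]
grip_width: 0.0486
gripper_force: 65.3
```

```bash
python3 - <<'E'
from rig import *
import cv2,pickle
s=get_state();print(s["tcp_pos"],s["eef_rot"],s["time_s"])
i=camera_info("wrist");im=camera("wrist");cv2.imwrite("pics/w2.png",im)
pickle.dump((s,i),open("w2.pkl","wb"))
cv2.imwrite("pics/w2c.png",cv2.resize(im[0:270,150:400],None,fx=2.2,fy=2.2,interpolation=cv2.INTER_CUBIC))
E
```

```text
[0.39147305 0.17617966 0.3297224 ] [ 0.96571537 -0.00269349  0.25958676  0.00113443] 5.7
```

View pics/w2c.png

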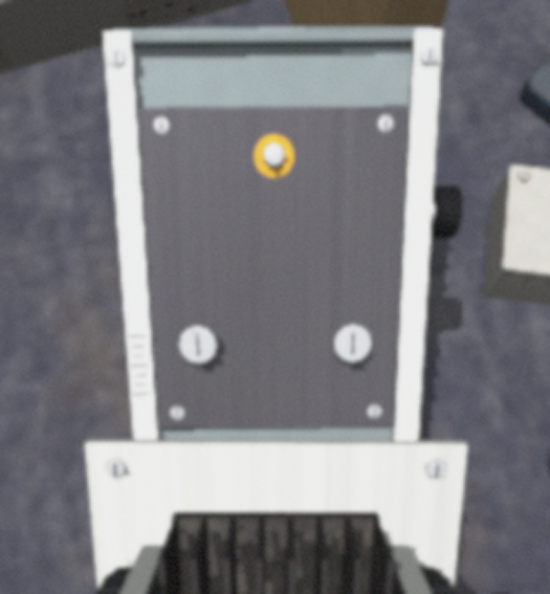

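```bash
cat > fit.py <<'E'
from h import *
from scipy.optimize import least_squares
def fit_stand(i,F,uv,x0=(.587,.174,0,.009)):
    F=np.array(F,float)
    def pts(p):
        Rf,t=face_T(*p[:3]);q=F[:,:3]/1e3;q[:,0]+=F[:,3]*p[3];return q@Rf.T+t
    r=least_squares(lambda p:(proj(i,pts(p))-uv).ravel(),x0,loss='soft_l1')
    return r.x,np.round(proj(i,pts(r.x))-uv,1)
def fit_mod(s,i,M,uv,h=.1806):
    "module origin x,y and yaw in tool frame (module-like axes: x, -y, -z)"
    M=np.array(M,float)/1e3;Rt=R.from_quat(s["eef_rot"]).as_matrix()@np.diag([1,-1,-1])
    def pts(p): return (M@R.from_euler('z',p[2]).as_matrix().T+np.array([p[0],p[1],-h]))@Rt.T+s["tcp_pos"]
    r=least_squares(lambda p:(proj(i,pts(p))-uv).ravel(),[-.018,0,0])
    return r.x,np.round(proj(i,pts(r.x))-uv,1)
E
python3 - <<'E'
from fit import *
import pickle
s,i=pickle.load(open("w2.pkl","rb"))
px=lambda a:np.array(a,float)/2.2+[150,0]-.3
F=[(122,61,1.3,0),(122,51,1.3,0),(122,-61,1.3,0),(122,-51,1.3,0),(70,0,5,1),(0,31,8.5,1),(0,-31,8.5,1),(87,51,0,1),(87,-51,0,1),(-37,51,0,1),(-37,-51,0,1)]
uv=px([(104,30),(131,30),(442,28),(415,28),(274,152),(198,344),(353,343),(142,107),(410,106),(157,431),(392,430)])
p,e=fit_stand(i,F,uv);print(p);print(e)
q,e=fit_mod(s,i,[(50,45,3),(50,-45,3)],px([(86,443),(467,443)]));print(q,e)
E
```

```text
[5.85452432e-01 1.74285446e-01 5.37295035e-04 1.04695290e-02]
[[-0.7 -0.1]
 [-0.3 -0.2]
 [ 1.  -0. ]
 [ 0.5  0. ]
 [ 0.   1. ]
 [-0.4  0.6]
 [ 0.   0.6]
 [-2.8 -0.1]
 [ 0.7 -0.4]
 [-0.4 -0.7]
 [ 1.3 -0.9]]
[-1.81101844e-02 -1.11455323e-03 -9.50276174e-05] [[-0.4  0. ]
 [ 0.4  0. ]]
```

```bash
cat >> h.py <<'E'
ST=(.5857,.1743,0.);D=.0102
E
python3 - <<'E'
from rig import *
from h import *
s=get_state()
for z in (.2106,):
  a=delta(s,*tool_at(D+.028+.0181,.0008,z));print(np.round(a,4))
E
```

```text
[[ 8.471e-01  4.500e-03  8.850e-01]
 [ 2.400e-03 -6.000e-04 -2.900e-03]]
```

Call:
arm_command([
  {"travel": [0.4,0.004,0.3],"dr": [0.002,0,-0.003]},
  {"travel": [0.75,0.004,0.6],"dr": [0.002,0,-0.003]},
  {"travel": [0.847,0.004,0.885],"dr": [0.002,0,-0.003]},
  {"travel": [0.847,0.004,0.885],"dr": [0.002,0,-0.003]},
  {"travel": [0.847,0.004,0.885],"dr": [0.002,0,-0.003]},
  {"travel": [0.847,0.004,0.885],"dr": [0.002,0,-0.003]},
])

```text
time_s: 6.25
tcp_pos: [0.5091, 0.1744, 0.295]
eef_rot: [0.966, -0.001, 0.258, 0.0]
contact_force: [0.0, 0.7, -3.3]
grip_width: 0.0483
gripper_force: 65.2
```

```bash
python3 - <<'E'
from rig import *
from h import *
s=get_state();print(s["tcp_pos"],s["eef_rot"],s["contact_force"])
print(np.round(delta(s,*tool_at(D+.028+.0181,.0008,.2106)),4))
im=camera("scene");cv2.imwrite("pics/s3.png",im)
w=camera("wrist");cv2.imwrite("pics/w3.png",w)
a=cv2.resize(im[190:330,110:260],None,fx=3.7,fy=3.7,interpolation=cv2.INTER_CUBIC)
c=np.zeros((518,800,3),np.uint8);c[:,:555]=a
b=cv2.resize(w[100:270,150:400],None,fx=.98,fy=.98);c[:b.shape[0],555:555+b.shape[1]]=b
cv2.imwrite("pics/c3.png",c)
E
```

```text
[0.50909249 0.17439357 0.29504109] [ 9.66082035e-01 -1.16244132e-03  2.58232328e-01  4.63088661e-04] [ 0.00394664  0.68078485 -3.34913531]
[[ 0.003  -0.0071 -0.004 ]
 [ 0.001   0.0008 -0.0013]]
```

View pics/c3.png

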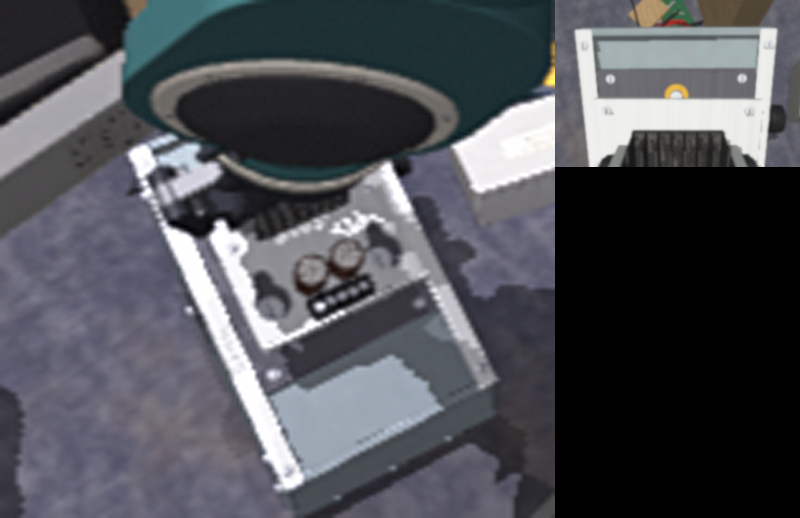

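Call:
arm_command([
  {"travel": [0.003,-0.007,0.1],"dr": [0.001,0.001,-0.001]},
  {"travel": [0.003,-0.007,0.19],"dr": [0.001,0.001,-0.001]},
  {"travel": [0.003,-0.007,0.19],"dr": [0.001,0.001,-0.001]},
  {"travel": [0.003,-0.007,0.19],"dr": [0.001,0.001,-0.001]},
])

```text
time_s: 6.68
tcp_pos: [0.5192, 0.1754, 0.2786]
eef_rot: [0.966, -0.0, 0.259, -0.0]
contact_force: [0.3, 0.6, -3.0]
grip_width: 0.0484
gripper_force: 65.2
```

```bash
python3 - <<'E'
from rig import *
from h import *
s=get_state();print(s["tcp_pos"],s["eef_rot"],s["contact_force"])
Rt,pt=tool_at(D+.028+.0181,.0008,.1806)
print(np.round(delta(s,Rt,pt),4))
im=camera("scene");i=camera_info("scene")
# predicted: heads and hole centres
Rf,t=face_T(*ST)
print("heads",proj(i,np.array([(D,.031,.0085),(D,-.031,.0085)])@Rf.T+t))
Rm=R.from_quat(s["eef_rot"]).as_matrix()@np.diag([1,-1,-1])
print("holes",proj(i,(np.array([(-.028,.031,.003),(-.028,-.031,.003)])+[-.0181,-.0011,-.1806])@Rm.T+s["tcp_pos"]))
print("heads now->px/mm", )
c=im[245:290,165:230];cv2.imwrite("pics/c4.png",cv2.resize(c,None,fx=12,fy=12,interpolation=cv2.INTER_CUBIC))
E
```

```text
[0.51916342 0.17535531 0.27863135] [ 9.65789866e-01 -2.89560688e-04  2.59325728e-01 -1.36078682e-04] [ 0.28704019  0.62874213 -3.00390533]
[[-2.200e-03  2.600e-03  1.036e-01]
 [-1.000e-04 -7.000e-04 -4.000e-04]]
heads [[182.61322037 273.24235418]
 [211.92574455 259.55486113]]
holes [[182.56225591 272.60119989]
 [212.04829903 258.87515793]]
heads now->px/mm
```

View pics/c4.png

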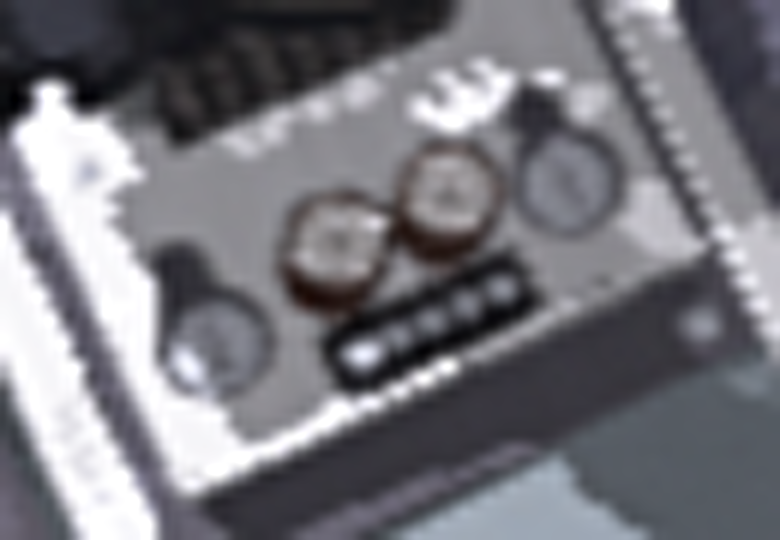

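Call:
arm_command([
  {"travel": [-0.002,0.002,0.02],"dr": [0,0,0]},
  {"travel": [-0.002,0.002,0.04],"dr": [0,0,0]},
  {"travel": [-0.002,0.002,0.05],"dr": [0,0,0]},
  {"travel": [-0.002,0.002,0.05],"dr": [0,0,0]},
])

```text
time_s: 7.07
tcp_pos: [0.5217, 0.175, 0.2745]
eef_rot: [0.966, -0.001, 0.26, -0.0]
contact_force: [-0.1, 0.3, -3.1]
grip_width: 0.048
gripper_force: 65.3
```

Call:
arm_command([
  {"travel": [0,0,0.015],"dr": [0,0,0]},
  {"travel": [0,0,0.03],"dr": [0,0,0]},
  {"travel": [0,0,0.03],"dr": [0,0,0]},
  {"travel": [0,0,0.03],"dr": [0,0,0]},
])

```text
time_s: 7.4
tcp_pos: [0.5232, 0.1751, 0.2721]
eef_rot: [0.966, -0.001, 0.26, -0.0]
contact_force: [-0.9, 0.7, -0.4]
grip_width: 0.0483
gripper_force: 65.5
```

Call:
arm_command([
  {"travel": [0,0,0.015],"dr": [0,0,0]},
  {"travel": [0,0,0.015],"dr": [0,0,0]},
  {"travel": [0,0,0.015],"dr": [0,0,0]},
])

```text
time_s: 7.65
tcp_pos: [0.5239, 0.1751, 0.2708]
eef_rot: [0.966, -0.001, 0.26, -0.0]
contact_force: [-1.2, -0.1, -1.1]
grip_width: 0.0481
gripper_force: 65.6
```

Call:
arm_command([
  {"travel": [0,0,0.01],"dr": [0,0,0]},
  {"travel": [0,0,0.01],"dr": [0,0,0]},
  {"travel": [0,0,0.01],"dr": [0,0,0]},
])

```text
time_s: 7.9
tcp_pos: [0.5244, 0.1751, 0.2699]
eef_rot: [0.966, -0.0, 0.26, -0.0]
contact_force: [-1.1, -0.2, -0.9]
grip_width: 0.0483
gripper_force: 65.6
```

```bash
cat > st.py <<'E'
from rig import *
from h import *
s=get_state();Rf,t=face_T(*ST)
print("face mm",np.round(Rf.T@(s["tcp_pos"]-t)*1e3-[D*1e3+18.1,.0,180.6],2),"F",np.round(Rf.T@s["contact_force"],2),"tau",np.round(Rf.T@s["wrist_torque"],2),"rot",np.round(delta(s,*tool_at(0,0,0))[1]*90,2), s["time_s"])
E
python3 st.py
```

```text
face mm [28.4   0.81  0.21] F [-1.41 -0.22 -0.2 ] tau [ 0.05  0.74 -0.03] rot [-0.03 -0.11 -0.07] 7.9
```

Call:
arm_command([
  {"travel": [0,0,0.01],"dr": [0,0,0]},
  {"travel": [0,0,0.01],"dr": [0,0,0]},
  {"travel": [0,0,0.01],"dr": [0,0,0]},
])

```text
time_s: 8.15
tcp_pos: [0.5249, 0.1751, 0.2691]
eef_rot: [0.966, -0.001, 0.26, -0.0]
contact_force: [-2.5, 0.1, 1.8]
grip_width: 0.0483
gripper_force: 66.2
```

```bash
python3 st.py
```

```text
face mm [28.44  0.77 -0.73] F [-1.25  0.07  2.82] tau [0.03 0.78 0.04] rot [-0.03 -0.11 -0.08] 8.15
```

Call:
arm_command([
  {"travel": [0,0,0.01],"dr": [0,0,0]},
  {"travel": [0,0,0.01],"dr": [0,0,0]},
  {"travel": [0,0,0.01],"dr": [0,0,0]},
])

```text
time_s: 8.4
tcp_pos: [0.525, 0.1751, 0.269]
eef_rot: [0.966, -0.001, 0.26, -0.0]
contact_force: [-22.4, -2.6, 23.6]
grip_width: 0.0484
gripper_force: 69.5
```

```bash
python3 st.py
```

```text
face mm [28.43  0.78 -0.95] F [-7.57 -2.64 31.61] tau [-0.69  1.97  0.07] rot [-0.02 -0.13 -0.08] 8.4
```

Call:
arm_command([
  {"travel": [0,0,-0.007],"dr": [0,0,0]},
  {"travel": [-0.02,0,-0.007],"dr": [0,0,0]},
  {"travel": [-0.04,0,-0.007],"dr": [0,0,0]},
  {"travel": [-0.06,0,-0.007],"dr": [0,0,0]},
  {"travel": [-0.06,0,-0.007],"dr": [0,0,0]},
])

```text
time_s: 8.82
tcp_pos: [0.52, 0.1752, 0.2662]
eef_rot: [0.966, -0.001, 0.26, -0.001]
contact_force: [-4.0, -0.5, 9.6]
grip_width: 0.0482
gripper_force: 66.8
```

```bash
python3 st.py
```

```text
face mm [22.77  0.91 -0.82] F [ 1.34 -0.46 10.31] tau [-0.13  0.18 -0.01] rot [-0.06 -0.18 -0.08] 8.8167
```

Call:
arm_command([
  {"travel": [-0.02,0,0],"dr": [0,0,0]},
  {"travel": [-0.04,0,0],"dr": [0,0,0]},
  {"travel": [-0.06,0,0],"dr": [0,0,0]},
  {"travel": [-0.06,0,0],"dr": [0,0,0]},
])

```text
time_s: 9.15
tcp_pos: [0.5148, 0.1753, 0.2632]
eef_rot: [0.966, -0.0, 0.26, -0.001]
contact_force: [-3.4, -0.6, 8.3]
grip_width: 0.0482
gripper_force: 66.9
```

```bash
python3 st.py
```

```text
face mm [16.74  0.96 -0.82] F [ 1.24 -0.55  8.86] tau [-0.13  0.28  0.08] rot [-0.06 -0.18 -0.08] 9.15
```

Call:
arm_command([
  {"travel": [-0.01,0,0],"dr": [0,0,0]},
  {"travel": [-0.02,0,0],"dr": [0,0,0]},
  {"travel": [-0.025,0,0],"dr": [0,0,0]},
  {"travel": [-0.025,0,0],"dr": [0,0,0]},
])

```text
time_s: 9.48
tcp_pos: [0.5129, 0.1753, 0.2621]
eef_rot: [0.965, -0.001, 0.26, -0.001]
contact_force: [-0.6, 0.5, 9.1]
grip_width: 0.0484
gripper_force: 66.7
```

```bash
python3 st.py
```

```text
face mm [14.53  0.95 -0.83] F [4.   0.47 8.17] tau [-0.18 -0.13 -0.02] rot [-0.07 -0.19 -0.08] 9.4833
```

Call:
arm_command([
  {"travel": [-0.01,0,0],"dr": [0,0,0]},
  {"travel": [-0.015,0,0],"dr": [0,0,0]},
  {"travel": [-0.015,0,0],"dr": [0,0,0]},
])

```text
time_s: 9.73
tcp_pos: [0.5117, 0.1752, 0.2614]
eef_rot: [0.965, -0.001, 0.261, -0.001]
contact_force: [-0.3, -0.6, 8.3]
grip_width: 0.048
gripper_force: 66.5
```

```bash
python3 st.py;python3 - <<'E'
from rig import *
import cv2
w=camera("wrist");cv2.imwrite("pics/w5.png",cv2.resize(w[100:230,180:370],None,fx=4,fy=4,interpolation=cv2.INTER_CUBIC))
E
```

```text
face mm [13.19  0.94 -0.82] F [ 3.9  -0.63  7.32] tau [-0.15 -0.33  0.11] rot [-0.07 -0.21 -0.08] 9.7333
```

View pics/w5.png

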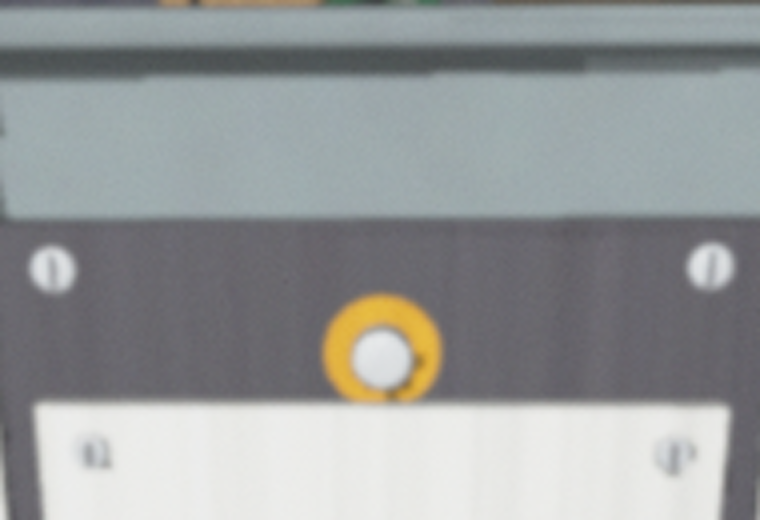

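Call:
arm_command([
  {"travel": [-0.008,0,0],"dr": [0,0,0]},
  {"travel": [-0.015,0,0],"dr": [0,0,0]},
  {"travel": [-0.015,0,0],"dr": [0,0,0]},
])

```text
time_s: 10.03
tcp_pos: [0.5111, 0.1752, 0.2612]
eef_rot: [0.965, -0.001, 0.261, -0.001]
contact_force: [7.1, -1.2, 7.9]
grip_width: 0.0485
gripper_force: 66.1
```

```bash
python3 st.py
```

```text
face mm [12.54  0.92 -0.74] F [10.06 -1.17  3.27] tau [-0.23 -1.66  0.23] rot [-0.09 -0.3  -0.1 ] 10.0333
```

Call:
arm_command([
  {"travel": [-0.008,0,0],"dr": [0,0,0]},
  {"travel": [-0.008,0,0],"dr": [0,0,0]},
  {"travel": [-0.008,0,0],"dr": [0,0,0]},
])

```text
time_s: 10.28
tcp_pos: [0.5109, 0.1752, 0.2611]
eef_rot: [0.965, -0.001, 0.262, -0.001]
contact_force: [11.0, -1.2, 8.7]
grip_width: 0.0483
gripper_force: 66.0
```

```bash
python3 st.py;python3 - <<'E'
from rig import *
import cv2
w=camera("wrist");cv2.imwrite("pics/w6.png",cv2.resize(w[100:230,180:370],None,fx=4,fy=4,interpolation=cv2.INTER_CUBIC))
c=w[160:225,265:290].mean(axis=(1,))
print(c[20:45].astype(int).tolist())
E
```

```text
face mm [12.28  0.89 -0.64] F [13.84 -1.2   2.  ] tau [-0.38 -2.27  0.33] rot [-0.1  -0.35 -0.11] 10.2833
[[88, 169, 207], [104, 171, 202], [123, 181, 207], [139, 190, 212], [150, 196, 217], [157, 200, 219], [161, 201, 218], [162, 199, 215], [163, 196, 212], [162, 194, 209], [159, 193, 209], [154, 193, 210], [149, 190, 209], [140, 184, 205], [126, 175, 197], [106, 161, 188], [88, 153, 186], [79, 150, 186], [84, 146, 178], [108, 146, 168], [149, 164, 174], [195, 201, 202], [221, 224, 224], [229, 232, 232], [231, 234, 233]]
```

Call:
arm_command([
  {"travel": [0.01,0,-0.003],"dr": [0,0,0]},
  {"travel": [0.01,0,-0.003],"dr": [0,0,0]},
])

```text
time_s: 10.5
tcp_pos: [0.5111, 0.1752, 0.2613]
eef_rot: [0.965, -0.001, 0.261, -0.001]
contact_force: [8.8, 0.3, 3.9]
grip_width: 0.0482
gripper_force: 65.5
```

Call:
arm_command([
  {"travel": [0,0,0],"dr": [0,0,0]},
  {"travel": [0,0,0],"dr": [0,0,0]},
  {"travel": [0,0,0],"dr": [0,0,0]},
  {"travel": [0,0,0],"dr": [0,0,0]},
  {"travel": [0,0,0],"dr": [0,0,0]},
  {"travel": [0,0,0],"dr": [0,0,0]},
], fingers=80)

```text
time_s: 11.0
tcp_pos: [0.5098, 0.1751, 0.2603]
eef_rot: [0.966, -0.001, 0.26, -0.0]
contact_force: [-0.4, -0.6, 1.0]
grip_width: 0.0799
gripper_force: 0.0
```

```bash
python3 st.py
```

```text
face mm [10.95  0.78 -0.86] F [ 0.17 -0.64  1.07] tau [-0.01  0.54 -0.  ] rot [-0.02 -0.09 -0.07] 11.0
```

Released; retreat straight out along the tool axis, then check.

Call:
arm_command([
  {"travel": [0,0,-0.3],"dr": [0,0,0]},
  {"travel": [0,0,-0.9],"dr": [0,0,0]},
  {"travel": [0,0,-0.9],"dr": [0,0,0]},
  {"travel": [0,0,-0.9],"dr": [0,0,0]},
  {"travel": [0,0,-0.9],"dr": [0,0,0]},
])

```text
time_s: 11.42
tcp_pos: [0.4647, 0.1749, 0.3392]
eef_rot: [0.965, -0.001, 0.261, -0.001]
contact_force: [0.3, -0.4, -1.9]
grip_width: 0.0801
gripper_force: 0.0
```

```bash
python3 st.py;python3 - <<'E'
from rig import *
import cv2,numpy as np
w=camera("wrist");im=camera("scene")
c=np.zeros((600,800,3),np.uint8)
c[:,:400]=cv2.resize(w[100:340,200:360],(400,600),interpolation=cv2.INTER_CUBIC)
c[:300,400:]=cv2.resize(im[200:350,110:310],(400,300),interpolation=cv2.INTER_CUBIC)
c[300:,400:]=cv2.resize(im[100:325,260:560],(400,300),interpolation=cv2.INTER_AREA)
cv2.imwrite("pics/c7.png",c)
E
```

```text
face mm [11.35  0.64 90.07] F [-0.67 -0.41 -1.76] tau [-0.01  0.52 -0.01] rot [-0.08 -0.21 -0.11] 11.4167
```

View pics/c7.png

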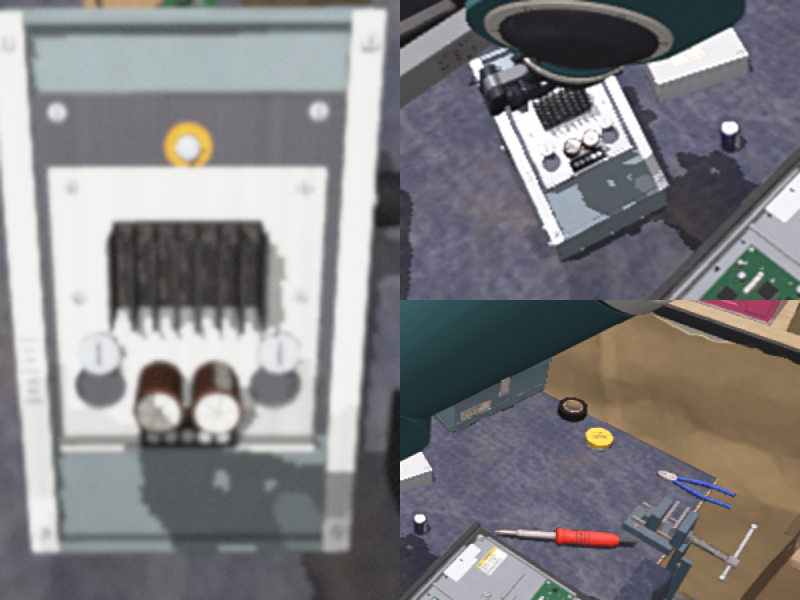

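```bash
python3 - <<'E'
from fit import *
from rig import *
s=get_state();i=camera_info("wrist")
px=lambda a:np.array(a,float)/2.5+[200,100]-.3
# plate in face frame: fit common x offset; heads, plunger, carriage edge give d
F=[(70,0,5,1),(0,31,8.5,1),(0,-31,8.5,1),(87,51,0,1),(87,-51,0,1)]
p,e=fit_stand(i,F,px([(188,146),(98,353),(279,353),(34,95),(344,92)]),(.5857,.1743,0,.0102));print(p,e.tolist())
f=lambda x:x
p0=p
M=np.array([(50,45,3),(50,-45,3),(-28,31,3),(-28,-31,3)])/1e3;uv=px([(47,170),(327,167),(101,387),(275,387)])
def pts(q):
    Rf,t=face_T(*p0[:3]);return (M@R.from_euler('z',q[2]).as_matrix().T+[p0[3]+q[0],q[1],0])@Rf.T+t
r=least_squares(lambda q:(proj(i,pts(q))-uv).ravel(),[.0135,0,0]);print(r.x*1e3,np.round(proj(i,pts(r.x))-uv,1).tolist())
E
```

```text
[ 0.5970708   0.17384191  0.00326278 -0.00129117] [[0.0, 1.1], [0.6, -0.3], [-0.3, -0.6], [-1.7, -0.3], [0.7, 0.3]]
[12.58644915  0.36501271  1.55471012] [[1.2, 0.4], [-1.3, 1.0], [0.5, -0.7], [-0.3, -1.1]]
```

```bash
python3 -c "
from rig import *
print(sign_off())"
```

```text
the job is handed in; nothing more can be done
None
```

The module is hung fully home on both studs, with the plunger up behind its upper edge and the gripper open and clear; the bystanders look undisturbed, and I handed the job in at about 11.5 s (the judge's verdict was not shown).

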